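# Clamp a tube rack under the hook toes of a bench shaker

### The arm

A 7-joint arm with a two-finger parallel gripper is mounted at the origin on a cart in front of the work surface, level with it; the furniture and walls round the work are solid. World frame = base frame: x ahead of the robot, y to its left, z up, the work surface at z = 0. Lengths are in m, angles in rad, forces in N, time in s.
With the tool pointing down it reaches from about 0.4 to 0.925 m from the base axis. Payload 5.6 kg.
Tool frame: the origin (TCP) lies at the very end of the fingers, on their centre line; the grasp point (between the pads) lies 19 mm behind it; z points along the fingers, y is the line along which they close (so a half turn about z gives the same grasp; the last joint's range is limited). The gripper opens to 85 mm and grips with 20 to 120 N. Pads are 22 mm wide; open, the fingers measure 114 mm over their backs; the gripper's body (76 mm by 85 mm) begins 54 mm behind the grasp point. The pads swing forward as they close: fully open they stand 13 mm farther back than shut.
Start: joints at [1.146, 0.468, -0.012, 1.603, 0.006, 1.071, -0.056], TCP at [0.242, -0.603, 0.231] pointing down, gripper open.
Joint ranges: [-2.53, 2.53], [-0.31, 2.02], [-1.57, 1.55], [0.28, 2.44], [-1.29, 4.43], [0.15, 1.84], [-2.92, 2.92]. Speed limits (rad/s): [2.57, 2.57, 3.14, 3.14, 3.14, 3.14, 3.14].

### API

Orientations are given as a unit quaternion [x, y, z, w].
In Python, from cell import env, solve_ik, observe, capture gives the robot as it stands. The module is installed in compiled form; this text tells all that it offers. Calls block until the motion is done:
- env.goto(position, orientation): joint-space move of the TCP to a pose.
- env.move_linear(position, rot=None, rate=0.15): straight line of the TCP; rot=None keeps the orientation; rate is the mean speed in m/s.
- env.set_joints(angles): joint-space move.
- env.set_gripper(opening, force=None): finger opening in m; force is the grip in N (None keeps the last); returns when the fingers have stopped.
- env.pause(seconds).
- solve_ik(position, orientation): joint angles nearest the present ones, or None.
- observe(): the state.
- capture(name): name is "scene" or "top" or "wrist"; returns a dict with "frame" (400x640x3 uint8, red, green, blue), "depth" (400x640 float32, m along the optical axis (not along the pixel's ray), 0 where there is no reading), "fx", "fy", "cx", "cy" (pixels), "rvec" (rotation vector, rad) and "tvec" (3), from world to camera coordinates, as OpenCV has them. Camera axes: x right, y down, z forward; pixel columns grow to the right and rows downward; lengths in m; the calibration is good to about 2 mm. A picture is of the moment at which its call begins.
A pose or a line that the arm cannot do raises env.PlanningError and nothing moves.
- env.close_job(): hands the job in; it is judged then, once.
The state is a dict: "t": time; "q": joint angles; "joint_velocities": joint speeds; "tau": joint torques, N m; "ee_pos": TCP position; "orientation": TCP orientation; "contact_force": force on the tool from outside, world axes, zero at the start; "torque": the same for the moment, N m; "opening": finger opening in m; "grasp_force": force on a finger pad.
Only numpy, scipy, OpenCV 4.12 (cv2) and the standard library are available. Lean on these libraries where they do the work, as an engineer would, in place of code of your own. Each camera call takes 0.05 s, during which the arm holds its last target. There are 200 camera calls.

### The job

Clamp the tube rack on the shaker's platform: press one long side of it gently back against the sprung jaw, lower it flat onto the platform behind the two hook toes, then let the spring bring it forward until its base plate is fully home under both toes, and let go. Do not ram it against the jaw or the toes, and leave everything else on the bench as it stands.

Things in the scene. Friction and masses are not known exactly. Their poses are not given: they have to be found in the camera images.
- rack: Empty blue tube rack, 62 x 190 x 65 mm, 0.18-0.29 kg, on the bench left of the shaker: three 62 mm wide plates (base 0-4, middle 34-37, top 62-65 mm high), long sides open between them. Origin: centre of the underside; x across the width, y along the length, z up. Either way round fits. Grip across the width at mid-length, finger tips 25-35 mm above its underside: pads then bear on two plates.
- shaker: White bench shaker, fixed, 230 x 290 mm; control panel towards the robot. Origin: on the bench below the rack's place; x from panel to rear, y left, z up. Platform top: z = 78 mm. The rack's place lies between two hook toes (panel side) and a sprung jaw (rear). Behind the jaw a guide block, 22 mm high over the platform, x = 62 to 86 mm. Body x = -100 to 130 mm.
- seat (a point): Centre of the rack's place on the platform's top, 78 mm above the bench; axes as the shaker's. The rack's origin is here when fully home, standing on the platform (with 2.5 mm play under the lips friction can hold it up: press it down until it is felt). At each end of the place stand two rubber pins, 10 mm high, inner sides at y = +100 and -100 mm (the rack's ends come to 95 mm).
- toe_left (a point): Left hook toe, fixed, dark steel, 30 mm wide: this point is the middle of the inner upper edge of its lip, seen from the seat at x = -25, y = +60, z = +12 mm. The lip overhangs 6 mm: the pocket's upright wall is at x = -31 mm; the lip's underside is 6.5 mm above the platform, and the rack's 4 mm base plate goes under it.
- toe_right (a point): Right hook toe, the same point, at x = -25, y = -60, z = +12 mm from the seat.
- jaw (a joint): Sprung jaw's travel along the shaker's +x, m: 0 = run out (start), 0.014 = hard stop. Spring: 4 N at 0, 0.6 N more per mm, 12.4 N at the stop. To pass down behind the toes' lips with its rear edge on the jaw's noses, the rack must press it back 12 mm or more; with the rack home it rests near 3 mm. Load neither jaw nor toes nor platform with more than 40 N.
- jaw_nose (a point): Moves with the jaw: midway between its two pads (30 mm wide, at y = +60 and -60 mm), level with their tops 28 mm above the platform, on their smooth white plastic front faces (x = 25 mm + travel from the seat; friction about 0.2). Below 6.5 mm the faces are set back 3 mm: a pocket that goes over the edge of the rack's base plate. Between the pads the jaw is 16 mm high.
- amber_bottle: Bystander: brown reagent bottle with black cap, 54 mm across, 112 mm high. Origin: centre of its underside, z up.
- buffer_0: Bystander: white plastic bottle, 36 mm across, 82 mm high. Origin: centre of its underside, z up.
- buffer_1: Bystander: a second white plastic bottle, 36 mm across, 82 mm high. Origin: centre of its underside, z up.
- beaker_b: Bystander: small beaker, 52 mm across, 66 mm high. Origin: centre of its underside, z up.
- wash_bottle: Bystander: squeeze wash bottle with a bent spout, 60 mm across, 181 mm high. Origin: under it, within 25 mm of the middle of its body, z up.
- steel_flask_0: Bystander: small steel flask, 34 mm across, 75 mm high. Origin: centre of its underside, z up.
- petri_dish: Bystander: round dish, 89 mm across, 16 mm high. Origin: centre of its underside, z up.
- bench_log: Bystander: closed clothbound book, 106 x 150 x 16 mm. Origin: centre of its underside, z up.
- marker: Bystander: felt marker, 128 mm long, lying on the book. Origin: centre of its underside.
- oil_bottle: Bystander: little brown dropper bottle, 26 mm across, 52 mm high. Origin: centre of its underside, z up.

How it is judged:
On the way:
1. the rack, over its place, presses the sprung jaw back (value of joint jaw above 0.006 m and contact force between rack and shaker above 2 N and horizontal distance between rack and seat below 0.03 m), for 0.1 s.
At the end, for the whole second after the job is handed in: The rack stands flat on the platform (underside within 2 mm of it, tilt under 0.03 rad), its base plate fully home under both hook toes (within 2.2 mm of home across, 9 mm along, 0.04 rad in line), held by the sprung jaw (travel 1 to 5.2 mm), at rest and released (x of rack in the frame of seat between -0.0022 and 0.0022 m and y of rack in the frame of seat between -0.009 and 0.009 m and z of rack in the frame of seat between -0.002 and 0.002 m and angle between the y axis of rack and the y axis of shaker, either way round below 0.04 rad and angle between rack's own z axis and vertical below 0.03 rad and value of joint jaw between 0.001 and 0.0052 m and linear speed of rack below 0.01 m/s); the robot touches nothing.
It fails at once if the rack is pressed against the shaker (platform, toes or jaw) with more than 40 N (contact force between rack and shaker above 40 N).
It fails at once if a bystander is shifted by more than 3 cm (distance of any of amber_bottle, buffer_0, buffer_1, beaker_b, wash_bottle, steel_flask_0, petri_dish, bench_log, oil_bottle, marker from where it was at the start of the episode above 0.03 m).
It fails at once if a standing bystander is tipped (angle between any of amber_bottle, buffer_0, buffer_1, beaker_b, wash_bottle, steel_flask_0, petri_dish, bench_log, oil_bottle's own z axis and vertical above 0.4 rad).
It also fails if it takes over 72 s, if anything falls off the work surface, if the arm or the gripper's body presses on something with over 40 N, if the wrist force passes 120 N, or if a joint passes its speed limit or range.

## Working session

There is one attempt and no reset: what is moved stays moved. The work goes in short steps, each a Python script; the robot and the scene stay as the last script left them, time stands still between calls to the robot, and variables do not carry over. Pictures are saved under pics/ and viewed, at most 10 in all, crops included, and the job is handed in when it is done.

```bash
mkdir -p pics; cat > h.py <<'E'
import numpy as np, cv2
from cell import env, solve_ik, observe, capture
def cam(n):
    c=capture(n); R=cv2.Rodrigues(np.array(c["rvec"],float))[0]; c["R"]=R; c["t"]=np.array(c["tvec"],float).ravel(); return c
def save(c,f): cv2.imwrite("pics/"+f,c["frame"][:,:,::-1])
def cloud(c):
    v,u=np.mgrid[0:400,0:640]; d=c["depth"]
    P=np.stack([(u-c["cx"])/c["fx"]*d,(v-c["cy"])/c["fy"]*d,d],-1)
    W=(P-c["t"])@c["R"]; W[d==0]=np.nan; return W
def ray(c,u,v,z):
    d=np.array([(u-c["cx"])/c["fx"],(v-c["cy"])/c["fy"],1])@c["R"]; o=-c["t"]@c["R"]
    return o+d*(z-o[2])/d[2]
E
python3 - <<'E'
from h import *
for n in("scene","top"):
    c=cam(n); save(c,n+".png"); np.savez(n+".npz",**c); print(n,-c["t"]@c["R"],c["R"][2],c["fx"])
o=observe(); print(o["t"],o["ee_pos"],o["orientation"],o["contact_force"],o["opening"])
E
```

```text
scene [0.21670887 0.81091981 0.90736732] [ 0.30632071 -0.61683582 -0.72503875] 370.4765913722992
top [0.45881708 0.09681046 1.47742555] [ 0.07931988  0.00407904 -0.99684087] 401.68612017097206
0.1 [ 0.24192434 -0.6027349   0.23040623] [ 9.81837572e-01  1.89721597e-01 -2.24522814e-04 -8.04704755e-04] [-0.06848668 -0.70228753 -0.10352501] 0.08555683470838167
```

View pics/scene.png

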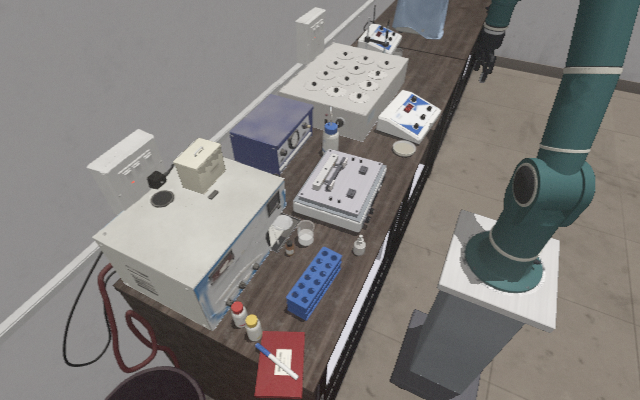

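View pics/top.png

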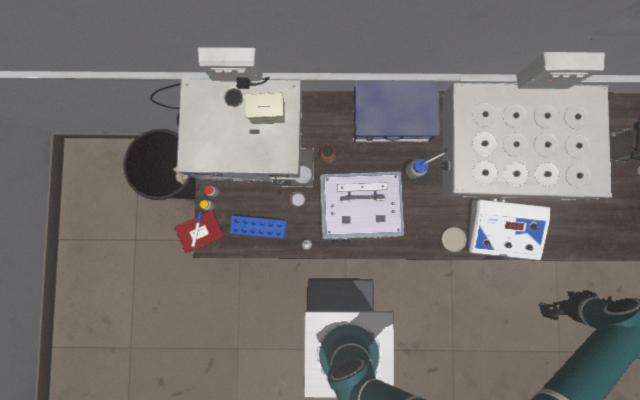

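The scene view shows the rack (blue, about (315,283)) left of the shaker (about (340,190)). In the top view the rack is at (258,227), the shaker at (362,205) with its dark toes near (347,219) and (378,219) and the jaw at (361,188). The beaker at (298,200) and a small flask at (307,244) stand between rack and shaker.

```bash
python3 - <<'E'
from h import *
c=dict(np.load("top.npz")); 
f=c["frame"].astype(int); W=cloud(c)
b=((f[...,2]>f[...,0]+60)).astype(np.uint8); b[:,:225]=0; b[:,295:]=0; b[:210]=0; b[245:]=0
v,u=np.nonzero(b); r=cv2.minAreaRect(np.stack([u,v],1).astype(np.float32)); print(r)
for p in cv2.boxPoints(r): print(ray(c,*p,.065))
print("rack c",ray(c,*r[0],.065))
for n,p,z in [("toeL",(347,219),.09),("toeR",(378,219),.09),("jaw",(361,187),.1)]: print(n,ray(c,*p,z),W[p[1],p[0]])
for n,p in dict(flask=(307,244),beaker=(298,200),wash=(420,168),amber=(328,154)).items(): print(n,W[p[1],p[0]])
E
python3 - <<'E'
from h import *
from scipy.spatial.transform import Rotation as Ro
q=Ro.from_euler('xz',[np.pi,0]).as_quat()
for yaw in (0,np.pi/2,-np.pi/2,np.pi):
  for p in ([.5,0,.45],[.5,.37,.4],[.55,0,.2]):
    q=(Ro.from_euler('z',yaw)*Ro.from_euler('x',np.pi)).as_quat(); print(yaw,p,solve_ik(p,q))
E
```

```text
((257.9932556152344, 226.57080078125), (55.463321685791016, 17.634490966796875), 5.440331935882568)
[0.43140276 0.42281085 0.065     ]
[0.49286644 0.41852909 0.065     ]
[0.47595053 0.22412057 0.065     ]
[0.41463757 0.22906372 0.065     ]
rack c [0.45365511 0.32356174 0.065     ]
toeL [0.482182   0.01312668 0.09      ] [0.48216521 0.01318684 0.0909974 ]
toeR [ 0.48302077 -0.0936711   0.09      ] [ 0.48298025 -0.09335219  0.09232288]
jaw [ 0.59237494 -0.03415355  0.1       ] [ 0.59182661 -0.03361587  0.10565512]
flask [0.3948215  0.15065356 0.07547508]
beaker [0.55048092 0.18678772 0.02689697]
wash [ 0.65616492 -0.23175607  0.12526152]
amber [0.70371187 0.08040569 0.11515166]
0 [0.5, 0, 0.45] [ 0.45992659  0.10060313 -0.56990631  1.61474101  0.05466722  1.44225572
 -1.68549023]
0 [0.5, 0.37, 0.4] [ 0.10537858  0.64462013 -1.31607059  1.40052186  0.62064576  1.55702053
 -2.73115058]
0 [0.55, 0, 0.2] [ 0.26007336  0.37224038 -0.39552838  1.85916194  0.17391743  0.94385006
 -1.78436796]
1.5707963267948966 [0.5, 0, 0.45] [ 0.57125805  0.11535582 -0.69610487  1.60906361  0.07447033  1.444
[... 293 characters left out ...]
0.45] [ 1.01640171  0.27244956 -1.30055131  1.59100936  0.26344922  1.47937889
  2.84265151]
-1.5707963267948966 [0.5, 0.37, 0.4] [ 0.10574169  0.645453   -1.31745405  1.40050264  0.62168964  1.55757995
  1.98049312]
-1.5707963267948966 [0.55, 0, 0.2] [-0.99431857  0.71353595  1.3530971   1.93325459 -0.77170674  1.15900074
 -2.47837713]
3.141592653589793 [0.5, 0, 0.45] [ 0.73522009  0.1456575  -0.890578    1.60144752  0.11392879  1.44892635
  1.40674016]
3.141592653589793 [0.5, 0.37, 0.4] [ 0.11920564  0.6811103  -1.37467375  1.39979764  0.6657187   1.58208447
  0.37844195]
3.141592653589793 [0.55, 0, 0.2] [ 0.56397654  0.46857598 -0.79804922  1.84067141  0.39487828  0.99829355
  1.17163363]
```

```bash
cat >> h.py <<'E'
from scipy.spatial.transform import Rotation as Ro
def Q(th): return (Ro.from_euler('z',np.pi/2+th)*Ro.from_euler('x',np.pi)).as_quat()
E
python3 - <<'E'
from h import *
p=observe()["ee_pos"]; env.move_linear([p[0],p[1],.40],rate=.3)
env.goto([.5,-.04,.40],Q(0)); c=cam("wrist"); save(c,"w1.png"); np.savez("w1.npz",**c); print(-c["t"]@c["R"],c["R"][2],c["fx"],observe()["t"],observe()["q"])
E
```

```text
[0.49918321 0.02523568 0.54194131] [-2.33835481e-04 -2.59289786e-01 -9.65799540e-01] 282.0351350593328 3.075 [ 0.59732682  0.13328585 -0.63946394  1.69639407  0.08155088  1.33904645
 -0.05906762]
```

View pics/w1.png

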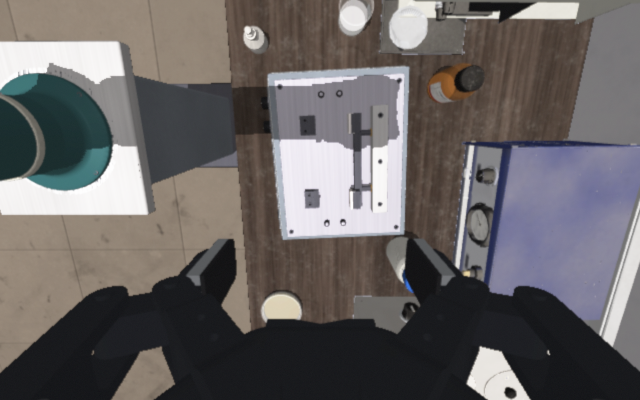

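The wrist view shows the toes at (307,125) and (312,198), the jaw pads at (356,123) and (356,198) and the guide block at columns 373–387. The pins show as black dots at rows 94 and 222, and the shaker is turned only slightly. I'll take a closer look before picking up the rack.

```bash
python3 - <<'E'
from h import *
env.goto([.5,-.10,.22],Q(0)); c=cam("wrist"); save(c,"w2.png"); np.savez("w2.npz",**c); print(-c["t"]@c["R"],c["R"][2],observe()["t"])
f=c["frame"]; W=cloud(c); g=f.max(2)
print(np.nanmedian(W[60:200,280:300,2]))
# platform height & dark patches at toe height
m=((W[...,2]>.084)&(W[...,2]<.097)&(g<110)).astype(np.uint8)
n,l,s,ce=cv2.connectedComponentsWithStats(m)
for i in range(1,n):
    if s[i,4]>60: P=W[l==i]; print(s[i],np.nanmin(P,0).round(4),np.nanmax(P,0).round(4),np.nanmedian(P,0).round(4))
h=((W[...,2]>.1015)&(W[...,2]<.115)).astype(np.uint8)
n,l,s,ce=cv2.connectedComponentsWithStats(h)
for i in range(1,n):
    if s[i,4]>60: P=W[l==i]; print('hi',s[i],np.nanmin(P,0).round(4),np.nanmax(P,0).round(4),np.nanmedian(P,0).round(4))
E
```

```text
[ 0.49972458 -0.03307611  0.36332754] [ 0.00285969 -0.25916768 -0.96582811] 3.9083
0.07773742265814318
[315   0  11  11  62] [0.496  0.0587 0.084 ] [0.5046 0.0662 0.0892] [0.5007 0.0613 0.0873]
[ 369   68   41  118 2195] [ 0.5445 -0.0943  0.084 ] [0.5835 0.0131 0.097 ] [ 0.5609 -0.0344  0.0928]
[580 139  36  28 545] [ 0.7573 -0.0765  0.084 ] [ 0.7787 -0.0499  0.097 ] [ 0.7616 -0.0623  0.0927]
[292 176  24   6  89] [ 0.4726 -0.0913  0.0844] [ 0.4954 -0.0864  0.091 ] [ 0.4863 -0.0879  0.0892]
[576 199  26  16 197] [ 0.7644 -0.1246  0.0841] [ 0.7804 -0.1106  0.097 ] [ 0.7698 -0.1155  0.0902]
[566 257  15  12 103] [ 0.768  -0.1877  0.0841] [ 0.7815 -0.1731  0.0967] [ 0.7703 -0.1784  0.0909]
[559 297  19  10 107] [ 0.771  -0.2306  0.0843] [ 0.7832 -0.2237  0.0967] [ 0.775  -0.2266  0.0923]
hi [368  33  22  41 827] [0.5403 0.0057 0.1015] [0.5584 0.0364 0.1078] [0.5492 0.0213 0.1056]
hi [ 578   97   62  230 3360] [ 0.7606 -0.242   0.1015] [ 0.7853 -0.0134  0.115 ] [ 0.7809 -0.1183  0.1082]
hi [369 176  19  32 564] [ 0.5459 -0.1133  0.1018] [ 0.5636 -0.0833  0.1073] [ 0.5545 -0.0981  0.1055]
hi [477 390  52  10 387] [ 0.6857 -0.3442  0.1015] [ 0.7422 -0.3393  0.1128] [ 0.7145 -0.3417  0.1068]
```

View pics/w2.png

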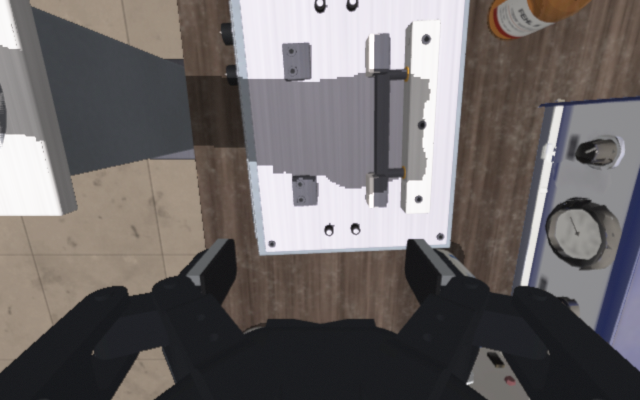

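The close view shows the left toe at columns 283–311, rows 42–80, the right toe at 293–317, rows 176–206, and the jaw pads at (378,53) and (378,191). Next I'll fit the toe edges and pad fronts from the height mask.

```bash
python3 - <<'E'
from h import *
c=dict(np.load("w2.npz")); W=cloud(c); g=c["frame"].max(2).astype(int)
pts={}
for n,(r0,r1),z,(c0,c1),hi in [("toeL",(47,76),.09,(280,322),0),("toeR",(181,203),.09,(284,328),0),("padL",(40,66),.106,(355,376),1),("padR",(180,204),.106,(355,376),1)]:
    E=[]
    for r in range(r0,r1):
        m=(W[r,c0:c1,2]>(.0985 if hi else .0855)); k=np.nonzero(m)[0]
        if len(k)==0: continue
        u=c0+(k[0]-.5 if hi else k[-1]+.5); E.append(ray(c,u,r,z))
    E=np.array(E); pts[n]=np.median(E,0); print(n,pts[n].round(4),E[:,0].std().round(4))
    # y extents by column mask
    cc=(290,308) if n=="toeL" else (297,312) if n=="toeR" else (370,385)
    rr=range(r0-15,r1+15); k=[r for r in rr if np.nanmedian(W[r,cc[0]:cc[1],2])>(.0985 if hi else .0855)]
    print(" y ext",ray(c,np.mean(cc),k[0]-.5,z)[1].round(4),ray(c,np.mean(cc),k[-1]+.5,z)[1].round(4))
for r in (60,190): print(g[r,280:325].tolist(),g[r,362:378].tolist())
E
```

```text
toeL [0.491 0.018 0.09 ] 0.0004
 y ext 0.0329 0.0027
toeR [ 0.4968 -0.1016  0.09  ] 0.0003
 y ext -0.0863 -0.1162
padL [0.5398 0.0215 0.106 ] 0.0003
 y ext 0.0357 0.0054
padR [ 0.5449 -0.0976  0.106 ] 0.0003
 y ext -0.0823 -0.1133
[243, 243, 230, 161, 135, 132, 130, 129, 130, 129, 130, 131, 131, 130, 130, 129, 128, 130, 132, 132, 127, 126, 126, 127, 125, 123, 124, 124, 121, 111, 124, 185, 240, 244, 245, 245, 244, 244, 243, 242, 242, 242, 243, 244, 245] [243, 241, 226, 151, 143, 147, 177, 243, 255, 255, 255, 253, 160, 129, 128, 130]
[244, 245, 244, 243, 242, 244, 245, 244, 243, 243, 242, 236, 204, 140, 133, 133, 132, 133, 133, 133, 134, 134, 132, 131, 130, 131, 133, 130, 127, 128, 127, 127, 124, 125, 125, 118, 103, 133, 180, 237, 241, 242, 243, 243, 243] [242, 240, 237, 221, 141, 124, 129, 150, 174, 177, 169, 132, 74, 65, 65, 66]
```

```bash
python3 - <<'E'
from h import *
env.goto([.4537,.25,.25],Q(-.087)); c=cam("wrist"); save(c,"w3.png")
W=cloud(c); f=c["frame"].astype(int)
b=((f[...,2]>f[...,0]+50)&(W[...,2]>.057)&(W[...,2]<.075)&(W[...,0]<.56)&(W[...,0]>.38)).astype(np.uint8)
n,l,s,_=cv2.connectedComponentsWithStats(b); i=1+np.argmax(s[1:,4]); print(s[i])
v,u=np.nonzero(l==i); P=np.array([ray(c,a,d,.065) for a,d in zip(u,v)])[:,:2]
r=cv2.minAreaRect((P*1000).astype(np.float32)); print(r, np.nanmedian(W[l==i][:,2]))
o=observe(); print(o["t"],o["contact_force"],o["opening"],o["q"])
E
```

```text
[ 283   13   60  179 7303]
((452.878662109375, 328.0009765625), (187.55746459960938, 61.291866302490234), 84.9597396850586) 0.06445470473071
5.2917 [ 0.49306676 -0.30641177 -0.45218647] 0.08560771329286194 [ 0.07949883  0.33040365 -0.77436498  1.86487411  0.2651209   1.05205419
 -0.89048606]
```

View pics/w3.png

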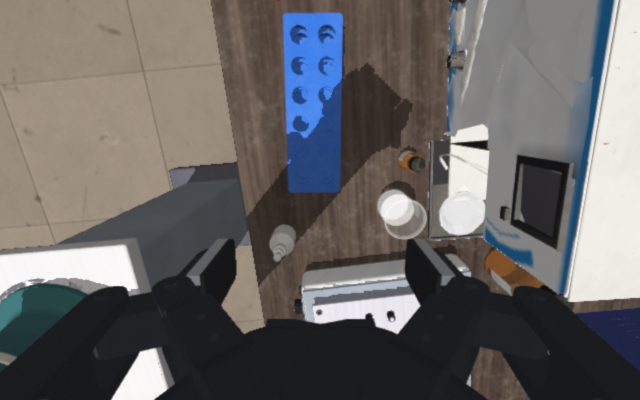

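The wrist view shows the rack upright and clear at columns 283–343, rows 13–192. The fitted size of 188 × 61 mm and height of 64 mm match the given values, so I'm grasping it now.

```bash
python3 - <<'E'
from h import *
q=Q(-.088)
env.goto([.4529,.328,.13],q); env.move_linear([.4529,.328,.028],rate=.1)
o=observe(); print(o["ee_pos"],o["contact_force"])
env.set_gripper(.05,50); o=observe(); print(o["t"],o["opening"],o["grasp_force"],o["contact_force"],o["ee_pos"])
env.move_linear([.4529,.328,.19],rate=.12); env.pause(.2)
o=observe(); print(o["t"],o["opening"],o["grasp_force"],o["contact_force"],o["torque"],o["ee_pos"])
th=.046; s=np.array([.5186,-.040]); ex=np.array([np.cos(th),np.sin(th)])
p=s-.012*ex
env.move_linear([p[0],p[1],.19],Q(th),rate=.15); env.pause(.3)
o=observe(); print(o["t"],o["opening"],o["grasp_force"],o["contact_force"],o["torque"],o["ee_pos"])
c=cam("wrist"); save(c,"w4.png"); np.savez("w4.npz",**c)
E
```

```text
[0.45328283 0.32844077 0.02861718] [-0.56585408  0.27650823 -0.21968471]
7.4417 0.06091886594026326 53.27322989702225 [-0.84862852 -1.20131815  5.89241066] [0.45336889 0.32819152 0.02895031]
9.1417 0.060719733019883315 54.56653833389282 [ 0.16629226  0.23252003 -3.19868306] [ 0.01425575 -0.037188    0.03020794] [0.45265729 0.3279037  0.18947701]
12.075 0.06082557911760251 54.5345664024353 [-0.47959014 -0.02913554 -3.03831099] [ 0.00314429 -0.04832074  0.01386782] [ 0.50661148 -0.0403975   0.19001385]
```

View pics/w4.png

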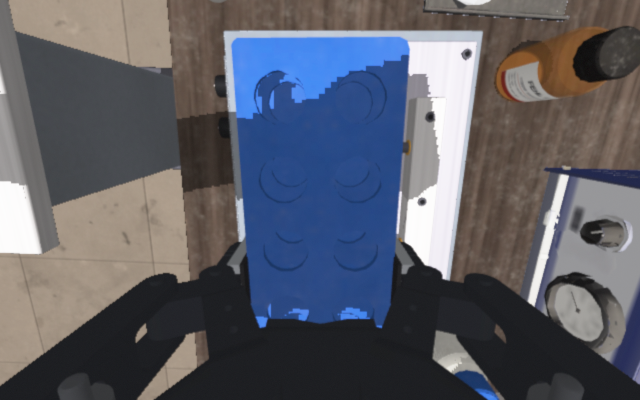

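The rack is held square over its place: top plate at columns 235–408, far end at row 38. Next I'll measure how it sits in the grip.

```bash
python3 - <<'E'
from h import *
c=dict(np.load("w4.npz")); W=cloud(c); f=c["frame"].astype(int)
zt=np.nanmedian(W[210:225,300:340,2]); print("top z",zt, "underside", zt-.065)
b=(f[...,2]>f[...,0]+50)&(W[...,2]>zt-.012)&(W[...,0]<.6)
L=[];R=[]
for r in range(60,230,5):
    k=np.nonzero(b[r,200:440])[0]+200; L.append(ray(c,k[0]-.5,r,zt)); R.append(ray(c,k[-1]+.5,r,zt))
L=np.array(L);R=np.array(R)
for e in(L,R): p=np.polyfit(e[:,1],e[:,0],1); print("yaw",-np.arctan(p[0]),"x at y=-.04",np.polyval(p,-.04),"res",np.std(e[:,0]-np.polyval(p,e[:,1])))
for u in (270,320,370):
    r=np.nonzero(b[:300,u])[0][0]; print("far end",ray(c,u,r-.5,zt))
E
```

```text
top z 0.22543370712491642 underside 0.16043370712491642
yaw 0.0456346536626351 x at y=-.04 0.47493745979734214 res 0.00010775017148238648
yaw 0.04484324958930974 x at y=-.04 0.5360799343739855 res 0.00013162939879599319
far end [0.48416281 0.05264671 0.22543371]
far end [0.50115738 0.05343917 0.22543371]
far end [0.51812764 0.05453671 0.22543371]
```

```bash
cat >> h.py <<'E'
th=.046; S=np.array([.5196,-.0395]); EX=np.array([np.cos(th),np.sin(th)])
def pose(x,z): return [*(S+x*EX),z]          # x: rack in seat frame (m), z: TCP height
def go(x,z,rate=.02):
    env.move_linear(pose(x,z),Q(th),rate=rate); env.pause(.15)
    o=observe(); p=np.array(o["ee_pos"]); F=np.array(o["contact_force"])-F0
    r=((p[:2]-S)@EX*1000, p[2]*1000, F[:2]@EX, F[2], o["torque"][2])
    print("%.2f t=%.1f x=%.2f z=%.2f Fx=%.2f Fz=%.2f Mz=%.2f g=%.1f"%(x*1000,o["t"],*r,o["grasp_force"])); return r
F0=np.array([-.48,-.03,-3.04])
E
python3 - <<'E'
from h import *
go(-.013,.1246,.08)
go(-.009,.1246)
x=-.009
while x<.0035:
    x+=.001; r=go(x,.1246)
    if r[2]<-11 or abs(r[3])>6: break
E
```

```text
-13.00 t=13.2 x=-12.58 z=125.15 Fx=0.72 Fz=0.98 Mz=0.01 g=54.6
-9.00 t=13.7 x=-9.08 z=124.56 Fx=0.79 Fz=-0.22 Mz=0.00 g=54.6
-8.00 t=14.1 x=-8.03 z=124.58 Fx=0.43 Fz=0.61 Mz=-0.01 g=54.6
-7.00 t=14.5 x=-7.01 z=124.61 Fx=-0.28 Fz=-0.76 Mz=0.04 g=54.6
-6.00 t=14.9 x=-6.08 z=124.57 Fx=-0.20 Fz=1.25 Mz=-0.08 g=54.5
-5.00 t=15.3 x=-5.86 z=124.28 Fx=-4.01 Fz=1.59 Mz=-0.20 g=54.6
-4.00 t=15.7 x=-4.56 z=124.31 Fx=-4.18 Fz=-0.02 Mz=-0.22 g=54.7
-3.00 t=16.1 x=-3.59 z=124.34 Fx=-4.51 Fz=-0.62 Mz=-0.21 g=54.8
-2.00 t=16.5 x=-2.72 z=124.35 Fx=-5.25 Fz=0.16 Mz=-0.25 g=54.8
-1.00 t=16.9 x=-1.90 z=124.33 Fx=-6.60 Fz=0.85 Mz=-0.25 g=54.9
0.00 t=17.3 x=-1.09 z=124.31 Fx=-7.11 Fz=1.00 Mz=-0.21 g=54.9
1.00 t=17.7 x=-0.29 z=124.25 Fx=-6.95 Fz=2.00 Mz=-0.24 g=54.9
2.00 t=18.1 x=0.53 z=124.22 Fx=-7.52 Fz=1.27 Mz=-0.26 g=54.9
3.00 t=18.5 x=1.33 z=124.19 Fx=-8.76 Fz=2.02 Mz=-0.18 g=55.0
4.00 t=18.9 x=2.13 z=124.15 Fx=-8.22 Fz=2.28 Mz=-0.28 g=55.0
```

```bash
python3 - <<'E'
from h import *
x=.004
while x<.0125:
    x+=.001 if x<.0075 else .0005; r=go(x,.1246)
    if r[0]>7.0 or r[2]<-15 or abs(r[3])>8: break
c=cam("wrist"); W=cloud(c); f=c["frame"].astype(int); np.savez("w5.npz",**c); save(c,"w5.png")
print(x)
E
```

```text
5.00 t=19.3 x=2.89 z=124.05 Fx=-8.25 Fz=3.01 Mz=-0.23 g=55.0
6.00 t=19.7 x=3.70 z=124.02 Fx=-8.83 Fz=2.92 Mz=-0.24 g=55.0
7.00 t=20.1 x=4.44 z=123.95 Fx=-9.81 Fz=2.64 Mz=-0.29 g=55.1
8.00 t=20.5 x=5.22 z=123.89 Fx=-10.52 Fz=3.05 Mz=-0.22 g=55.1
8.50 t=20.9 x=5.64 z=123.87 Fx=-9.64 Fz=3.38 Mz=-0.24 g=55.1
9.00 t=21.3 x=5.99 z=123.83 Fx=-10.07 Fz=2.44 Mz=-0.26 g=55.1
9.50 t=21.7 x=6.44 z=123.82 Fx=-11.48 Fz=3.28 Mz=-0.23 g=55.1
10.00 t=22.1 x=6.79 z=123.77 Fx=-10.25 Fz=3.32 Mz=-0.27 g=55.1
10.50 t=22.5 x=7.20 z=123.74 Fx=-10.49 Fz=4.49 Mz=-0.23 g=55.1
0.010500000000000002
```

View pics/w5.png

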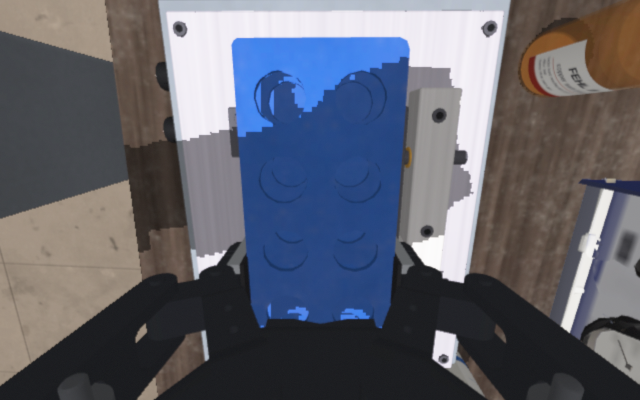

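Still seated identically in the grip (top plate columns 235–408), left toe just peeking out at (235,130), so the front edge is at the lip. Lowering now with force watch.

```bash
python3 - <<'E'
from h import *
z=.1246; x=.0105
while z>.1065:
    z-=.002 if z>.116 else .001
    r=go(x,z)
    if r[3]>9 or r[2]<-16 or r[2]>2: break
E
```

```text
10.50 t=23.0 x=7.02 z=121.57 Fx=-11.23 Fz=1.03 Mz=-0.24 g=55.1
10.50 t=23.4 x=6.94 z=119.51 Fx=-11.09 Fz=2.04 Mz=-0.20 g=55.1
10.50 t=23.8 x=6.94 z=117.49 Fx=-10.67 Fz=2.74 Mz=-0.20 g=55.1
10.50 t=24.2 x=6.90 z=115.47 Fx=-11.61 Fz=3.19 Mz=-0.27 g=55.1
10.50 t=24.6 x=6.93 z=113.49 Fx=-11.67 Fz=2.74 Mz=-0.19 g=55.1
10.50 t=25.0 x=7.00 z=112.56 Fx=-10.82 Fz=2.61 Mz=-0.21 g=55.1
10.50 t=25.4 x=7.04 z=111.60 Fx=-11.73 Fz=3.13 Mz=-0.22 g=55.1
10.50 t=25.8 x=7.09 z=110.64 Fx=-10.35 Fz=2.76 Mz=-0.21 g=55.1
10.50 t=26.2 x=7.68 z=109.74 Fx=-9.95 Fz=2.53 Mz=-0.23 g=55.5
10.50 t=26.6 x=7.94 z=109.02 Fx=-10.33 Fz=3.37 Mz=-0.22 g=55.9
10.50 t=27.0 x=8.05 z=108.13 Fx=-10.46 Fz=4.34 Mz=-0.25 g=55.9
10.50 t=27.4 x=8.23 z=107.26 Fx=-9.62 Fz=4.19 Mz=-0.14 g=55.9
10.50 t=27.8 x=8.24 z=107.14 Fx=-13.67 Fz=13.66 Mz=-0.22 g=56.4
```

```bash
python3 - <<'E'
from h import *
x=.0105; z=.1072
go(x,z)
while x>-.004:
    x-=.001 if x>.003 else .0005
    r=go(x,z)
    if r[2]>1 or r[3]>15: break
E
```

```text
10.50 t=28.2 x=8.19 z=107.21 Fx=-11.79 Fz=9.43 Mz=-0.25 g=56.1
9.50 t=28.6 x=7.75 z=107.17 Fx=-9.39 Fz=5.69 Mz=-0.28 g=55.9
8.50 t=29.0 x=7.05 z=107.15 Fx=-8.82 Fz=5.23 Mz=-0.20 g=55.9
7.50 t=29.4 x=6.21 z=107.14 Fx=-7.70 Fz=4.44 Mz=-0.22 g=55.8
6.50 t=29.8 x=5.34 z=107.13 Fx=-7.44 Fz=3.71 Mz=-0.26 g=55.8
5.50 t=30.2 x=4.47 z=107.15 Fx=-7.10 Fz=4.01 Mz=-0.26 g=55.7
4.50 t=30.6 x=3.60 z=107.13 Fx=-6.90 Fz=3.96 Mz=-0.21 g=55.7
3.50 t=31.0 x=2.74 z=107.14 Fx=-6.00 Fz=2.69 Mz=-0.22 g=55.7
2.50 t=31.4 x=1.84 z=107.12 Fx=-4.64 Fz=1.41 Mz=-0.20 g=55.7
2.00 t=31.8 x=1.45 z=107.14 Fx=-5.97 Fz=1.21 Mz=-0.28 g=55.7
1.50 t=32.2 x=1.01 z=107.13 Fx=-5.58 Fz=1.71 Mz=-0.22 g=55.7
1.00 t=32.6 x=0.56 z=107.12 Fx=-5.54 Fz=1.09 Mz=-0.20 g=55.7
0.50 t=33.0 x=0.15 z=107.11 Fx=-5.58 Fz=0.19 Mz=-0.19 g=55.7
0.00 t=33.4 x=0.06 z=107.14 Fx=-3.77 Fz=-1.24 Mz=-0.23 g=55.6
-0.50 t=33.8 x=-0.01 z=107.23 Fx=0.06 Fz=-5.17 Mz=-0.27 g=55.6
-1.00 t=34.2 x=-0.09 z=107.37 Fx=2.73 Fz=-7.32 Mz=-0.22 g=56.3
```

```bash
python3 - <<'E'
from h import *
z=.1072; x=-.0004
while z>.103:
    r=go(x,z)
    if r[3]>9: break
    z-=.0006
c=cam("wrist"); save(c,"w6.png"); np.savez("w6.npz",**c)
E
```

```text
-0.40 t=34.6 x=-0.10 z=107.38 Fx=3.15 Fz=-5.46 Mz=-0.30 g=56.4
-0.40 t=35.0 x=-0.02 z=107.18 Fx=0.79 Fz=6.07 Mz=-0.33 g=57.2
-0.40 t=35.4 x=-0.02 z=106.97 Fx=-2.01 Fz=11.31 Mz=-0.33 g=57.7
```

```bash
python3 - <<'E'
from h import *
env.set_gripper(.082); env.pause(.3); o=observe(); print(o["t"],o["opening"],o["contact_force"],o["grasp_force"])
p=o["ee_pos"]; env.move_linear([p[0],p[1],.25],rate=.1); env.move_linear([p[0],p[1]-.075,.25],rate=.15); env.pause(.3)
c=cam("wrist"); save(c,"w7.png"); o=observe(); print(o["t"],o["contact_force"])
W=cloud(c); f=c["frame"].astype(int)
zt=.143; b=(f[...,2]>f[...,0]+50)&(W[...,2]>.13)&(W[...,2]<.155)
print("top z",np.nanmedian(W[b][:,2]),"expected .143")
v,u=np.nonzero(b); P=np.array([ray(c,a,d,zt) for a,d in zip(u,v)])[:,:2]
r=cv2.minAreaRect((P*1000).astype(np.float32)); print(r)
A=np.c_[W[b][:,:2],np.ones(b.sum())]; k=np.abs(W[b][:,2]-np.nanmedian(W[b][:,2]))<.003; print("slope",np.linalg.lstsq(A[k],W[b][k][:,2],rcond=None)[0])
d=np.array(r[0])/1000-(S-[.001,0]); print("seat frame",d@EX,d@[-EX[1],EX[0]])
E
```

```text
36.0917 0.08228325742292705 [ 0.42023307  0.18167829 -0.3164111 ] 0.0
38.6833 [-0.1476671  -0.61864726 -0.73642112]
top z 0.14254420368377307 expected .143
((630.0193481445312, -40.954376220703125), (283.36846923828125, 177.7577362060547), 2.5388128757476807)
slope [ 0.00034742 -0.00035275  0.14232976]
seat frame 0.11123460954440832 -0.006576320448901021
```

View pics/w7.png

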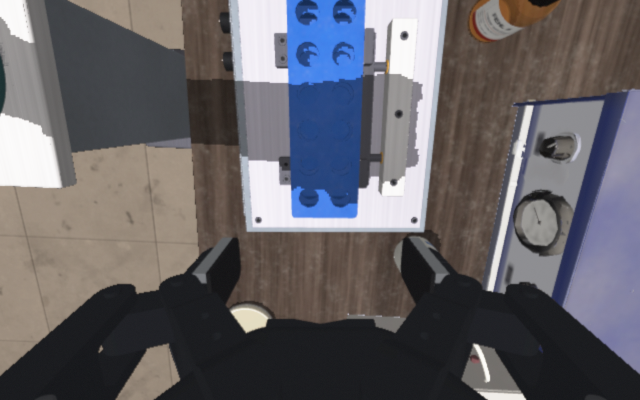

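The picture shows the rack (columns 288–365) flat on the platform, its left edge under the toes at (282,50) and (286,170), and the gripper clear. My fitted rectangle also took in the blue box, so I'm redoing it on the rack alone before handing in.

```bash
python3 - <<'E'
from h import *
c=cam("wrist"); W=cloud(c); f=c["frame"].astype(int); zt=.1427
b=(f[...,2]>f[...,0]+50)&(W[...,2]>.134)&(W[...,2]<.15)&(W[...,0]<.57)
X=[]
for rr in range(20,200,4):
    k=np.nonzero(b[rr])[0]; X.append([*ray(c,k[0]-.5,rr,zt)[:2],*ray(c,k[-1]+.5,rr,zt)[:2]])
X=np.array(X)
s=S-[.001,0]; ey=np.array([-EX[1],EX[0]])
for i in(0,2):
    e=X[:,i:i+2]-s; p=np.polyfit(e@ey,e@EX,1); print("edge at seat x",p[1],"yaw err",-p[0])
r=np.nonzero(b[:,325])[0][-1]; print("near end y",(ray(c,325,r+.5,zt)[:2]-s)@ey)
E
```

```text
edge at seat x -0.030434938016676457 yaw err -0.0007317091963567405
edge at seat x 0.030814819989180214 yaw err -0.003595214605040943
near end y -0.09515087676629691
```

The rack's centre is 0.2 mm from home across and about 0 mm along, yaw error is under 0.004 rad, and it stands flat. I'm handing it in.

```bash
python3 -c "
from h import *
print(env.close_job(), observe()['t'])"
```

```text
the job is handed in; nothing more can be done
the job is handed in; nothing more can be done
```

The rack is clamped on the shaker, flat and fully home under both toes (about 0.2 mm off across, under 0.004 rad in yaw), released with the gripper clear, and the job is handed in at about 39 s; no verdict was returned.

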